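# Put the dish brush away under the sink caddy's shelf

## Robot

A 6-joint arm with a two-finger parallel gripper is mounted at the origin on the work surface. World frame = base frame: x ahead of the robot, y to its left, z up, the work surface at z = 0. Lengths are in mm, angles in rad, forces in N, time in s.
With the tool pointing down it reaches from about 300 to 775 mm from the base axis. Payload 14.6 kg.
Tool frame: the origin (TCP) lies on the centre line of the jaws, within the pads' length; the fingertips stand 19 mm ahead of it and the grasp point (between the pads) is the TCP (bot.tip_reach is the distance from the TCP to the fingertips, in mm); z points along the fingers, y is the line along which they close (so a half turn about z gives the same grasp; the last joint's range is limited). The gripper opens to 85 mm and grips with 20 to 120 N. Pads are 22 mm wide; open, the fingers measure 114 mm over their backs; the gripper's body (76 mm by 85 mm) begins 54 mm behind the grasp point. The pads swing forward as they close: fully open they stand 13 mm farther back than shut.
Start: joints at [1.045, 0.3, 1.521, -0, 1.321, -0.067], TCP at [243.576, 493.113, 218.781] pointing down, gripper open.
Joint ranges: [-3.03, 3.03], [-0.79, 2.21], [0.23, 2.52], [-1.04, 4.18], [0, 3.07], [-2.55, 2.55]. Speed limits (rad/s): [2.22, 2.22, 2.57, 3.14, 3.14, 3.14].

## Interface

Orientations are given as a unit quaternion [w, x, y, z].
In Python, from rig import bot gives the robot as it stands. Calls block until the motion is done:
- bot.move_to(position, orientation): joint-space move of the TCP to a pose.
- bot.servo_line(position, attitude=None, speed=150, until_force=None): straight line of the TCP; attitude=None keeps the orientation; speed is the mean speed in mm/s. With until_force (N) it stops when the force on the tool has changed by that much, and returns True; else False.
- bot.move_joints(angles): joint-space move.
- bot.move_gripper(opening, grip_force=None): finger opening in mm; grip_force is the grip in N (None keeps the last); returns when the fingers have stopped.
- bot.dwell(seconds).
- bot.ik(position, orientation): joint angles nearest the present ones, or None.
- bot.read_state(): the state.
- bot.read_camera(name): name is "scene" or "top"; returns a dict with "image" (384x512x3 uint8, blue, green, red), "depth" (384x512 float32, mm along the optical axis (not along the pixel's ray), 0 where there is no reading), "fovy" (degrees; the focal length in pixels is half the picture's height over the tangent of half this angle, whatever the lens; pixels are square), "cx", "cy" (the principal point, pixels), "k1" (the pictures are not rectified: a ray, as slopes to the right and down, at radius r is drawn at 1 + k1 r^2 times it, then the intrinsics apply), "eye" and "attitude" of the camera in the world. Camera axes: x right, y down, z forward; pixel columns grow to the right and rows downward; lengths in mm; the calibration is good to about 2 mm. A picture is of the moment at which its call begins.
A pose or a line that the arm cannot do raises bot.MotionError and nothing moves.
- bot.finish_job(): hands the job in; it is judged then, once.
The state is a dict: "clock": time; "joint_positions": joint angles; "qvel": joint speeds; "effort": joint torques, N m; "ee_pos": TCP position; "tool_rot": TCP orientation; "ft_force": force on the tool from outside, world axes, zero at the start; "moment": the same for the moment, N m; "grip_width": finger opening in mm; "grip_force": force on a finger pad.
Only numpy, scipy, OpenCV 4.12 (cv2) and the standard library are available. Lean on these libraries where they do the work, as an engineer would, in place of code of your own. Each camera call takes 0.05 s, during which the arm holds its last target. There are 200 camera calls.

## Task

Pull the caddy's tilt-out front wide open by its blue tab, then put the green brush in head first under the shelf and lay it flat on the bay floor, handle and all behind the front's hinge, while the front is still open. Then swing the front fully shut and let go, without upsetting the egg timer on the shelf or shifting the other things on the counter.

Things in the scene. Friction and masses are not known exactly. Their poses are not given: they have to be found in the camera images.
- caddy: White plastic caddy, 160 deep (x), 170 wide (y), 170 high, fixed by suction feet. Origin: centre of its underside; its front faces its own -x, roughly to world +y. Bay inside: floor top z = 18, y -80 to 80, from the hinge at x = -73 to a 40 high back lip at x = 75, back open above that. A shelf roofs the bay: underside z = 152, top z = 158, rims to z = 170, from x = -47 to 80.
- hinge_line (a point): Point on the caddy at the middle of the front's hinge line (caddy x = -73, y = 0, z = 18); the hinge runs along the caddy's y. Turns with the caddy.
- front (a joint): Caddy's grey tilt-out front, hinged at its lower edge, opening towards the caddy's -x. 0 = shut (upright), grows as it opens, stop at 1.1 rad. Panel 170 wide, 122 high from the hinge, 5 thick, with 10 deep side cheeks that meet the caddy's walls edge to edge when shut. Stiff hinge (about 1 N at the tab): stays where it is left.
- front_tab (a point): Grip point in the blue tab on the front's outer face, at mid-width. Tab: fin 12 thick (along the caddy's y), projecting 45 from the panel, 92 to 134 above the hinge when shut. The point is 32 in front of the hinge plane and 122 above the hinge when shut, and swings with the front, axes too (those of the caddy when shut).
- brush: Loose green silicone dish brush, 130 long, about 70 g, lying bristles down. Origin: centre of its underside; +x points to the head. Handle 22 wide and 30 high, from x = -65 to x = 10; head 60 long (x = 5 to 65), 54 wide, 34 high.
- brush_handle (a point): Good grip point on the brush's handle: brush x = -37, y = 0, 22 above its underside (handle 22 wide along the brush's y, top at 30).
- brush_tail (a point): End of the brush's handle: brush x = -65, 15 above its underside.
- brush_head (a point): Far end of the brush's head: brush x = 65, 17 above its underside.
- timer: Bystander: glass egg timer with wooden ends standing on the caddy's shelf, 44 across, 82 high. Origin: centre of its underside. Fragile: leave it standing.
- clip: Bystander: red plastic bag clip lying on the counter, 130 x 20 x 20. Origin: centre of its underside, length along x. Leave it.
- opener: Bystander: flat steel bottle opener lying on the counter, 141 x 36 x 5, length along x. Leave it.
- soap: Bystander: yellow dish soap bottle, 64 across, 190 high. Origin: centre of its underside.
- mug: Bystander: blue mug, 80 across, 90 high. Origin: centre of its underside.
- bowl: Bystander: white bowl, 140 across, 60 high. Origin: centre of its underside.
There are look-alikes about, which are no part of the job. What is meant by the brush is not orange, and is the smaller of those in its own colour.

How it is judged (in metres and radians):
On the way, in this order (a step that is already met when the one before it is completed fails the run):
1. the front is wide open (more than 0.85 rad) (value of joint front above 0.85 rad), for 0.2 s.
2. the brush is laid flat in the bay, head inwards and wholly behind the hinge line (to within 7 mm), with the front still open more than 0.6 rad and the fingers off the brush (x of brush_tail in the frame of caddy between -0.08 and 0 m and x of brush_head in the frame of caddy between 0.03 and 0.08 m and z of brush_head in the frame of caddy between 0.015 and 0.06 m and z of brush_tail in the frame of caddy between 0.015 and 0.06 m and y of brush_head in the frame of caddy between -0.08 and 0.08 m and y of brush_tail in the frame of caddy between -0.08 and 0.08 m and value of joint front above 0.6 rad and contact force between the fingers and brush below 0.1 N and linear speed of brush below 0.03 m/s), for 0.2 s.
3. the front is shut (less than 0.05 rad) (value of joint front below 0.05 rad), for 0.2 s.
At the end, for the whole second after the job is handed in: The brush rests released in the caddy's bay, head inwards, wholly behind the hinge line (to within 7 mm), with both ends no more than 60 mm above the counter (lying on the bay floor); the front is shut to less than 0.05 rad; the egg timer stands upright on the shelf (x of brush_tail in the frame of caddy between -0.08 and 0 m and x of brush_head in the frame of caddy between 0.03 and 0.08 m and z of brush_head in the frame of caddy between 0.015 and 0.06 m and z of brush_tail in the frame of caddy between 0.015 and 0.06 m and y of brush_head in the frame of caddy between -0.08 and 0.08 m and y of brush_tail in the frame of caddy between -0.08 and 0.08 m and value of joint front below 0.05 rad and linear speed of brush below 0.02 m/s and angular speed of brush below 0.2 rad/s and angle between timer's own z axis and vertical below 0.15 rad); the robot touches nothing.
It fails at once if the egg timer is tipped (over 0.5 rad) or shifted more than 20 mm (angle between timer's own z axis and vertical above 0.5 rad or distance of timer from where it was at the start of the episode above 0.02 m).
It fails at once if another thing on the counter is shifted more than 30 mm (distance of any of clip, opener, soap, mug, bowl from where it was at the start of the episode above 0.03 m).
It also fails if it takes over 64 s, if anything falls off the work surface, if the arm or the gripper's body presses on something with over 40 N, if the wrist force passes 120 N, or if a joint passes its speed limit or range.

## Working session

There is one attempt and no reset: what is moved stays moved. The work goes in short steps, each a Python script; the robot and the scene stay as the last script left them, time stands still between calls to the robot, and variables do not carry over. Pictures are saved under pics/ and viewed, at most 10 in all, crops included, and the job is handed in when it is done.

```bash
mkdir -p pics; ls; cat > h.py <<'E'
import numpy as np, cv2
from rig import bot
from scipy.spatial.transform import Rotation as R
def rot(q): return R.from_quat([q[1],q[2],q[3],q[0]])
def quat(r): q=r.as_quat(); return [float(v) for v in (q[3],q[0],q[1],q[2])]
def cloud(c):
    """world point of every pixel (from depth)"""
    h,w=c["depth"].shape; f=h/2/np.tan(np.radians(c["fovy"])/2)
    K=np.array([[f,0,c["cx"]],[0,f,c["cy"]],[0,0,1]])
    u,v=np.meshgrid(np.arange(w),np.arange(h))
    p=cv2.undistortPoints(np.stack([u,v],-1).reshape(-1,1,2).astype(np.float64),K,np.array([c["k1"],0,0,0,0.]))[:,0]
    rays=np.c_[p,np.ones(len(p))]
    P=rot(c["attitude"]).apply(rays*c["depth"].reshape(-1,1))+np.array(c["eye"])
    P[c["depth"].ravel()==0]=np.nan
    return P.reshape(h,w,3)
def down(yaw): # tool z down, tool y (closing) at yaw+90 
    return R.from_euler('z',yaw)*R.from_euler('x',np.pi)
E
python3 - <<'E'
from h import *
ims=[]
for n in ("scene","top"):
    c=bot.read_camera(n); np.savez(n+".npz",**c); cv2.imwrite(f"pics/{n}0.png",cv2.resize(c["image"],(800,600),interpolation=cv2.INTER_CUBIC)); print(n,c["eye"],c["attitude"],c["fovy"],c["k1"],c["cx"],c["cy"])
print(bot.read_state())
E
```

```text
pics
scene [1136.2085336  -100.63244669  998.92902014] [-0.21353242  0.69939622  0.65391659 -0.19401528] 51.337088714672646 -0.12223880779286524 255.70474029418898 195.9039665369751
top [ 295.96167141  -45.2605386  1218.64753912] [-0.08246503  0.71023711 -0.69395778  0.08476649] 48.165769899471435 0.051350676055258275 254.15310589324005 191.9182174278551
{'clock': 0.1, 'joint_positions': array([ 1.04538566e+00,  3.00425145e-01,  1.52150016e+00,  2.62436387e-05,
        1.32069310e+00, -6.66342181e-02]), 'qvel': array([-0.00075909, -0.001189  , -0.00098864, -0.00052425,  0.00366809,
        0.00232827]), 'effort': array([ 2.66347852e-03, -5.44375992e+01, -3.62372446e+01, -2.02697754e-05,
        2.96926301e-03, -1.53724739e-05]), 'ee_pos': array([243.47510875, 492.93633149, 218.28076174]), 'tool_rot': array([-1.61772862e-04,  2.27384956e-01,  9.73804815e-01, -4.86855701e-04]), 'ft_force': array([ 0.23725963,  0.20052317, -0.32876919]), 'moment': array([ 0.02072832, -0.01068324,  0.03604679]), 'grip_force': 0.0, 'grip_width': 85.5337833732037}
```

View pics/scene0.png

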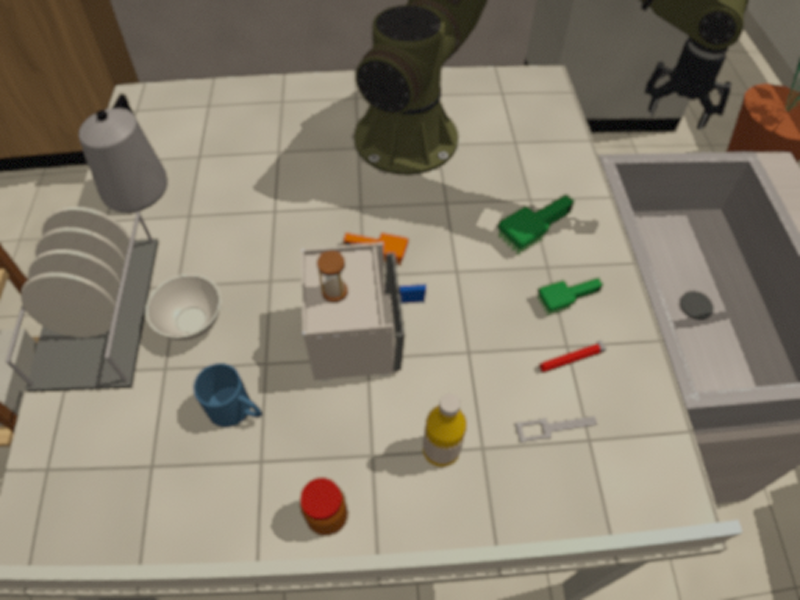

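View pics/top0.png

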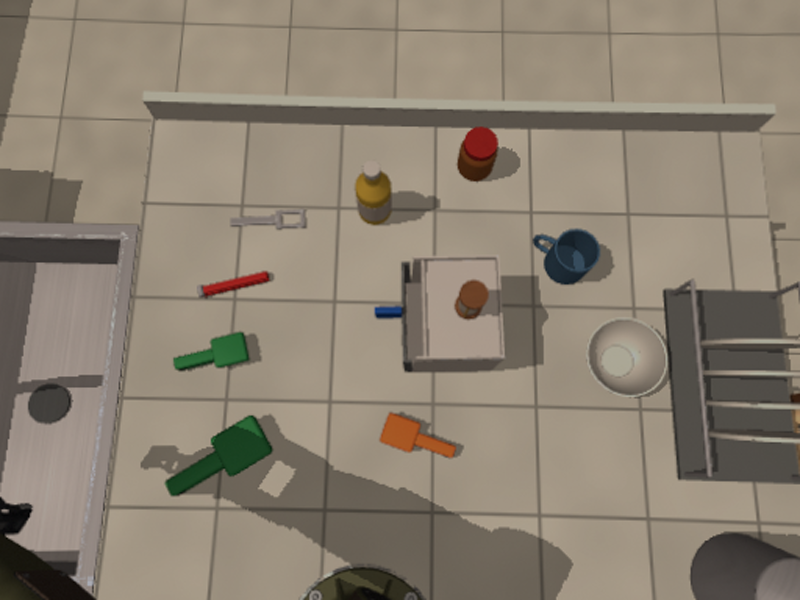

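Both views show the same layout. Positions are in the 800x600 top image:
- Small green brush at (212,352).
- Large green brush at (220,455).
- Orange brush at (417,435).

The caddy is at (455,312) with its blue tab at (389,312), and the timer is at (471,300). The one meant is the small green brush: it isn't orange, and it's the smaller of the two green ones. I'll confirm this with sizes and a crop.

```bash
python3 - <<'E'
from h import *
for n in ("scene","top"):
    c=dict(np.load(n+".npz")); P=cloud(c); im=c["image"]; hsv=cv2.cvtColor(im,cv2.COLOR_BGR2HSV)
    print(n)
    for nm,lo,hi in (("green",(50,120,40),(75,255,255)),("blue",(108,170,60),(125,255,255)),("red",(0,190,90),(4,255,255)),("orange",(6,150,60),(16,255,255)),("yellow",(18,150,60),(30,255,255))):
        m=cv2.inRange(hsv,lo,hi); k,l,s,ce=cv2.connectedComponentsWithStats(m)
        for i in range(1,k):
            if s[i,4]<40: continue
            Q=P[(l==i)&np.isfinite(P[...,2])]; 
            t=Q[Q[:,2]>np.percentile(Q[:,2],10)]
            r=cv2.minAreaRect(Q[:,:2].astype(np.float32))
            print(nm,s[i,4],ce[i].round()," med",np.median(Q,0).round(1),"zmax",np.percentile(Q[:,2],[5,50,95]).round(1),"rect",np.round(r[0],1),np.round(r[1],1),round(r[2],1))
    if n=="top":
        cv2.imwrite("pics/brush.png",cv2.resize(im[205:325,95:185],None,fx=5,fy=5,interpolation=cv2.INTER_CUBIC))
        # caddy planes
        reg=np.zeros(im.shape[:2],bool); reg[155:245,235:330]=True
        for lo,hi in ((164,176),(153,162)):
            Q=P[reg&(P[...,2]>lo)&(P[...,2]<hi)]
            r=cv2.minAreaRect(Q[:,:2].astype(np.float32)); print("caddy",lo,hi,len(Q),np.round(r,1) if 0 else r, Q[:,:2].min(0),Q[:,:2].max(0))
        Q=P[reg&(P[...,2]>120)&(P[...,2]<148)]; r=cv2.minAreaRect(Q[:,:2].astype(np.float32)); print("front?",len(Q),r)
        Q=P[reg&(P[...,2]>232)]; print("timer top",len(Q),Q.mean(0),Q.max(0)-Q.min(0))
        print("counter", np.nanmedian(P[300:320,200:240],axis=(0,1)))
E
```

```text
scene
green 681 [341. 142.]  med [319.2 227.2  45.4] zmax [29.9 45.4 50.1] rect [300.8 252.7] [ 70.2 172.7] 34.2
green 401 [362. 188.]  med [485.2 261.7  32.5] zmax [22.1 32.5 37.1] rect [481.1 283.7] [ 47.7 123.8] 16.0
red 172 [365. 229.]  med [619.2 251.1  18.9] zmax [10.9 18.9 22.6] rect [617.1 252.6] [ 12.4 114.8] 15.2
red 498 [205. 319.]  med [ 869.5 -190.1  100.2] zmax [ 97.5 100.2 103.1] rect [ 868.2 -190.3] [55.2 56.1] 89.7
orange 1497 [491.  78.]  med [-561.1 1409.5 -424.8] zmax [-548.9 -424.8 -414.4] rect [-599.2 1448.6] [247.4 333.7] 81.3
orange 285 [245. 156.]  med [342.5 -61.5  34.4] zmax [25.9 34.4 39. ] rect [ 382.4 -100.2] [125.2 131.1] 73.9
orange 149 [  7. 172.]  med [  137.4 -1036.7  -243.5] zmax [-299.3 -243.5 -180.6] rect [  137.2 -1039.9] [22. 28.] 41.5
orange 171 [211. 168.]  med [ 549.2 -160.6  241.3] zmax [239.4 241.3 243.8] rect [ 547.  -160.5] [40.1 35. ] 13.5
orange 96 [  4. 267.]  med [  485.1 -1036.3  -397.1] zmax [-431.9 -397.1 -361.7] rect [  484.2 -1040.2] [21.5 32.3] 49.7
orange 260 [210. 333.]  med [ 894.8 -181.3   70.7] zmax [31.2 70.7 91. ] rect [
[... 1046 characters left out ...]
d [753.1  -0.  128.4] zmax [ 99.3 128.4 152.5] rect [761.    1.9] [48.  58.5] 0.1
caddy 164 176 508 ((544.091796875, -143.41482543945312), (170.68507385253906, 139.63601684570312), 2.3705239295959473) [ 456.02819854 -215.63195084] [630.39798291 -71.87915931]
caddy 153 162 2481 ((540.6961669921875, -113.87044525146484), (167.32455444335938, 192.26731872558594), 2.2710437774658203) [ 455.82030632 -212.26348025] [627.46842101 -17.92693592]
front? 311 ((510.6282653808594, -93.69696044921875), (228.44322204589844, 125.90573120117188), 39.127098083496094)
timer top 278 [ 545.52449144 -160.31887673  239.82668711] [42.7819457  43.05467932 11.14396336]
counter [258.53131222  41.30688362  -0.69795533]
```

View pics/brush.png

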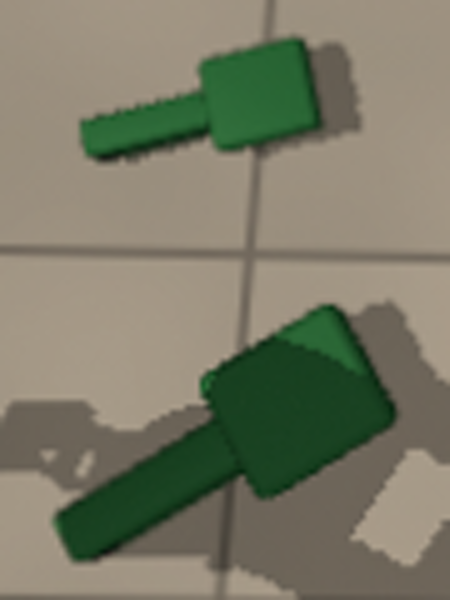

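The crop shows the small green brush on top (head at (260,95)) and the larger one below. The small one measures about 51x127 mm against the given 54x130, with its top at about 34, so it is the one meant; the large one is 175 mm long. Next I'll refine the caddy, tab and brush poses, then check IK along the plan.

```bash
cat >> h.py <<'E'
def tool(heading,p,s=1):
    """tool axis: horizontal heading (rad), p rad below horizontal, closing axis horizontal (sign s)"""
    h=np.array([np.cos(heading),np.sin(heading),0]); z=np.cos(p)*h-np.sin(p)*np.array([0,0,1])
    y=s*np.array([-h[1],h[0],0]); return quat(R.from_matrix(np.c_[np.cross(y,z),y,z]))
E
python3 - <<'E'
from h import *
for n in ("scene","top"):
    c=dict(np.load(n+".npz")); P=cloud(c); hsv=cv2.cvtColor(c["image"],cv2.COLOR_BGR2HSV); ok=np.isfinite(P[...,2])
    m=(cv2.inRange(hsv,(105,140,50),(125,255,255))>0)&ok&(abs(P[...,0]-540)<40)&(abs(P[...,1]+30)<50)
    Q=P[m]; T=Q[Q[:,2]>146]; print(n,"tab all",len(Q),np.percentile(Q,[2,50,98],axis=0).round(1).tolist(),"top",len(T),np.percentile(T,[2,50,98],axis=0).round(1).tolist())
    # brush: top-surface points
    m=(cv2.inRange(hsv,(50,100,30),(75,255,255))>0)&ok&(P[...,0]>400)
    Q=P[m]; d=np.array([.25,-.968]); d/=np.linalg.norm(d); ctr=np.array([478.,284.])
    for it in range(3):
        a=(Q[:,:2]-ctr)@d; H=Q[(a<-8)&(a>-58)&(Q[:,2]>26)]
        vx,vy,x0,y0=cv2.fitLine(H[:,:2].astype(np.float32),cv2.DIST_L2,0,.01,.01).ravel()
        d=np.array([vx,vy])*(1 if vy<0 else -1); a=(Q[:,:2]-ctr)@d; ctr=ctr+d*(np.percentile(a,99)+np.percentile(a,1))/2; ctr=np.array([x0,y0])+d*((ctr-[x0,y0])@d)
    S=np.array([-d[1],d[0]]); w=(H[:,:2]-ctr)@S; hd=Q[(a>15)&(Q[:,2]>30)]; 
    print("brush ctr",ctr.round(1),"yaw",np.degrees(np.arctan2(d[1],d[0])).round(2),"len",np.ptp(a).round(1),"w",np.percentile(w,[2,98]).round(1),"headw",np.percentile((hd[:,:2]-ctr)@S,[2,98]).round(1),"zH",np.median(H[:,2]).round(1))
    # caddy rim top points
    m=ok&(abs(P[...,2]-169.5)<4)&(P[...,0]>440)&(P[...,0]<650)&(P[...,1]>-235)&(P[...,1]<-60)
    Q=P[m]; r=cv2.minAreaRect(Q[:,:2].astype(np.float32)); print("rim",len(Q),r)
E
```

```text
scene tab all 124 [[537.5, -50.5, 120.4], [543.1, -31.0, 140.8], [545.3, -13.5, 153.8]] top 46 [[536.9, -51.8, 146.7], [542.3, -30.9, 150.3], [545.3, -12.6, 154.6]]
brush ctr [481.7 282.3] yaw -74.86 len 125.6 w [-10.1   9. ] headw [-23.1  22.8] zH 29.8
rim 490 ((542.1412353515625, -144.68572998046875), (173.0730743408203, 139.41542053222656), 2.095475435256958)
top tab all 99 [[532.1, -51.0, 119.1], [534.7, -30.5, 148.8], [540.8, -10.1, 154.1]] top 57 [[532.2, -50.9, 146.6], [537.3, -28.0, 150.4], [540.9, -10.1, 154.2]]
brush ctr [475.4 283.7] yaw -74.0 len 127.7 w [-9.3  9.9] headw [-23.9  24.8] zH 29.2
rim 443 ((543.7885131835938, -143.4273681640625), (170.0780029296875, 139.63601684570312), 2.3705239295959473)
```

```bash
cat >> h.py <<'E'
CY=np.radians(-87.8); CX=np.array([np.cos(CY),np.sin(CY)]); CYY=np.array([-CX[1],CX[0]]); CC=np.array([542.6,-133.8])
def cad(x,y,z): return [*(CC+x*CX+y*CYY),z]
def tabpose(th,s,back=0):
    u=np.array([-np.sin(th),np.cos(th)]); n=np.array([-np.cos(th),-np.sin(th)])
    o=(122+back)*u+32*n; return cad(-73+o[0],0,18+o[1]), tool(CY,np.pi/2-th,s)
BY=np.radians(-74.4); BD=np.array([np.cos(BY),np.sin(BY)]); BC=np.array([478.5,283])
def bpose(z,back=0,p=np.pi/4,s=1):
    g=BC-37*BD-back*np.cos(p)*BD; return [*g,z+back*np.sin(p)], tool(BY,p,s)
E
python3 - <<'E'
from h import *
pr=lambda q:None if q is None else np.round(q,2)
for s in (1,-1):
    for th in (0,.5,1.05): print(s,th,np.round(tabpose(th,s)[0],0),pr(bot.ik(*tabpose(th,s))))
    print("back",pr(bot.ik(*tabpose(1.05,s,110))),"up",pr(bot.ik(*tabpose(0,s,90))))
    print("brush",pr(bot.ik(*bpose(27,0,s=s))),pr(bot.ik(*bpose(27,110,s=s))))
    for x,z in ((-250,130),(-130,110),(-70,75),(-37,47)): print(x,pr(bot.ik(cad(x,0,z),tool(CY,np.pi/4,s))))
E
```

```text
1 0 [539. -29. 140.] [-0.12  0.35  1.64 -0.    1.15 -0.16]
1 0.5 [536.  26. 110.] [ 0.21  0.46  1.65 -0.54  1.18  0.42]
1 1.05 [535.  61.  51.] [ 0.43  0.79  1.54 -0.94  1.47  0.84]
back [ 0.57  0.78  1.39 -0.85  1.65  0.78] up [-0.12  0.27  1.54 -0.    1.34 -0.16]
brush [ 0.81  0.83  1.38 -0.66  1.44  0.8 ] [ 0.91  0.81  1.2  -0.61  1.65  0.75]
-250 [ 0.45  0.59  1.5  -0.71  1.46  0.65]
-130 [ 0.26  0.54  1.65 -0.8   1.28  0.59]
-70 [ 0.15  0.57  1.7  -0.87  1.16  0.6 ]
-37 [ 0.09  0.61  1.72 -0.92  1.09  0.62]
-1 0 [539. -29. 140.] None
-1 0.5 [536.  26. 110.] None
-1 1.05 [535.  61.  51.] [ 0.43  0.79  1.54 -0.94  1.47 -2.3 ]
back [ 0.57  0.78  1.39 -0.85  1.65 -2.36] up None
brush [ 0.81  0.83  1.38 -0.66  1.44 -2.34] [ 0.91  0.81  1.2  -0.61  1.65 -2.39]
-250 [ 0.45  0.59  1.5  -0.71  1.46 -2.49]
-130 [ 0.26  0.54  1.65 -0.8   1.28 -2.55]
-70 [ 0.15  0.57  1.7  -0.87  1.16 -2.54]
-37 [ 0.09  0.61  1.72 -0.92  1.09 -2.52]
```

The whole plan is reachable with s=1, so I'll open the front.

```bash
python3 - <<'E'
from h import *
bot.move_to(*tabpose(0,1,90))
p,q=tabpose(0,1); hit=bot.servo_line(p,q,150,until_force=15); print("hit",hit)
if not hit:
    bot.move_gripper(0,40); s=bot.read_state(); print(s["grip_width"],s["grip_force"],s["ft_force"],s["ee_pos"])
    if 9<s["grip_width"]<15:
        for th in np.arange(.15,1.06,.15): bot.servo_line(*tabpose(th,1),speed=80)
        s=bot.read_state(); print(s["grip_width"],s["ft_force"],s["ee_pos"],s["clock"])
c=bot.read_camera("scene"); cv2.imwrite("pics/open.png",c["image"][60:300,150:420].repeat(2,0).repeat(2,1))
E
```

```text
hit False
-0.11271649620628862 0.0 [ 0.27709075 -0.25106127  0.02184427] [538.55845846 -28.89210232 139.97230607]
```

View pics/open.png

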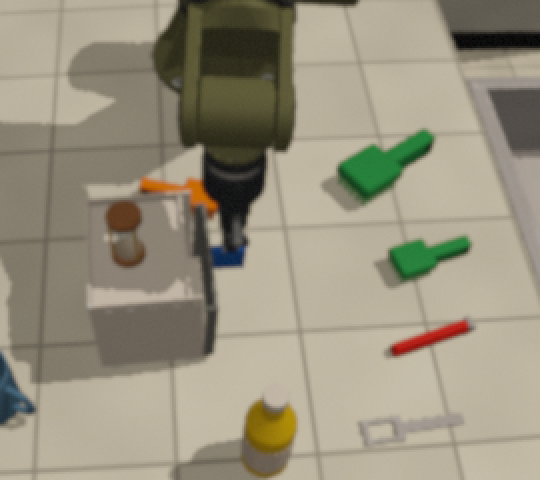

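The picture shows the fingers closed at (235,235), standing behind (-x of) the blue tab at (228,258), and the front is still shut. The grip missed, so I'll measure finger against tab with the robot's known pose.

```bash
python3 - <<'E'
from h import *
print({k:np.round(v,2) for k,v in bot.read_state().items() if k in("ee_pos","tool_rot","ft_force","grip_width")})
for n in ("scene","top"):
    c=bot.read_camera(n); P=cloud(c); hsv=cv2.cvtColor(c["image"],cv2.COLOR_BGR2HSV); ok=np.isfinite(P[...,2])
    m=(cv2.inRange(hsv,(105,140,50),(125,255,255))>0)&ok&(abs(P[...,0]-540)<60)&(abs(P[...,1]+30)<60)
    print(n,"tab",m.sum(),np.percentile(P[m],[2,50,98],axis=0).round(1).tolist())
    g=ok&(hsv[...,2]<60)&(abs(P[...,0]-540)<60)&(abs(P[...,1]+28)<30)&(P[...,2]>105)
    for lo in (105,125,145,165,185):
        Q=P[g&(P[...,2]>lo)&(P[...,2]<lo+20)]
        if len(Q)>3: print("dark",lo,len(Q),np.percentile(Q,[5,50,95],axis=0).round(1).tolist())
    v,u=np.nonzero(m); a,b=int(v.mean()),int(u.mean())
    cv2.imwrite(f"pics/miss_{n}.png",cv2.resize(c["image"][max(a-45,0):a+35,b-45:b+45],None,fx=6,fy=6,interpolation=cv2.INTER_CUBIC))
E
python3 -c "
import cv2,numpy as np
a=cv2.imread('pics/miss_scene.png');b=cv2.imread('pics/miss_top.png');h=min(len(a),len(b));cv2.imwrite('pics/miss.png',cv2.resize(np.hstack([a[:h],b[:h]]),(800,355)))"
```

```text
{'ee_pos': array([538.55, -28.89, 139.98]), 'tool_rot': array([-0.  ,  0.69,  0.72, -0.  ]), 'ft_force': array([ 0.58, -1.09, -0.06]), 'grip_width': np.float64(0.06)}
scene tab 102 [[540.1, -49.4, 119.6], [543.3, -33.5, 137.8], [545.9, -14.4, 152.3]]
dark 105 5 [[588.1, -57.6, 106.7], [589.8, -57.4, 110.0], [593.3, -57.3, 116.2]]
dark 125 4 [[553.4, -57.9, 129.0], [555.1, -57.8, 135.8], [557.6, -57.7, 139.7]]
dark 145 4 [[551.0, -33.8, 161.1], [551.8, -28.2, 162.6], [552.3, -24.6, 163.2]]
dark 165 7 [[548.4, -36.3, 165.5], [552.5, -32.2, 167.5], [554.4, -25.3, 170.8]]Traceback (most recent call last):
  File "<stdin>", line 6, in <module>
    return _quantile_unchecked(
        a, q, axis, out, overwrite_input, method, keepdims, weights)
    return _ureduce(a,
                    func=_quantile_ureduce_func,
    ...<5 lines>...
                    overwrite_input=overwrite_input,
                    method=method)
    r = func(a, **kwargs)
    result = _quantile(arr,
                       quantiles=q,
    ...<2 lines>...
                       out=out,
                       weights=wgt)
    slices_having_nans = np.isnan(arr[-1, ...])
                                  ~~~^^^^^^^^^
IndexError: index -1 is out of bounds for axis 0 with size 0
[ WARN:0@0.011] global loadsave.cpp:275 findDecoder imread_('pics/miss_top.png'): can't open/read file: check file path/integrity
Traceback (most recent call last):
TypeError: object of type 'NoneType' has no len()
```

```bash
python3 - <<'E'
from h import *
c=bot.read_camera("top"); P=cloud(c)
a=cv2.imread("pics/miss_scene.png"); b=cv2.resize(c["image"][150:240,195:295],(600,480),interpolation=cv2.INTER_CUBIC)
cv2.imwrite("pics/miss.png",cv2.resize(np.hstack([cv2.resize(a,(540,480)),b]),(800,337)))
E
```

```text
(no output)
```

View pics/miss.png

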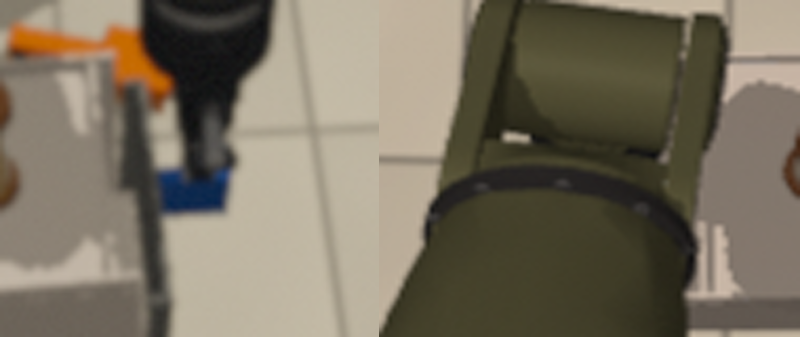

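The view shows the jaws closed just above the tab's top edge (left panel, finger ends at (205,170), tab at (195,190)). I'll check the finger height using depth, and bot.tip_reach.

```bash
python3 - <<'E'
from h import *
print(bot.tip_reach, bot.read_state()["joint_positions"].round(3))
def look(tag):
    c=bot.read_camera("scene"); P=cloud(c); im=c["image"]; hsv=cv2.cvtColor(im,cv2.COLOR_BGR2HSV)
    e=bot.read_state()["ee_pos"]; g=(abs(P[...,0]-e[0])<50)&(abs(P[...,1]-e[1])<18)&(P[...,2]-e[2]>-35)&(P[...,2]-e[2]<110)&(hsv[...,1]<110)
    Q=P[g]; print(tag,e.round(1),len(Q))
    for lo in range(-35,90,12):
        q=Q[(Q[:,2]-e[2]>=lo)&(Q[:,2]-e[2]<lo+12)]
        if len(q): print(lo,len(q),(np.median(q,0)-e).round(1),np.ptp(q,0).round(1))
look("at")
p,q=tabpose(0,1,90); bot.servo_line(p,q,200); look("up closed")
bot.move_gripper(85); look("up open"); print(bot.read_state()["clock"])
E
```

```text
19.0 [-0.121  0.355  1.641 -0.     1.146 -0.16 ]
at [538.6 -28.9 140. ] 129
-35 16 [  5.    2.8 -26.2] [ 3.1 35.   6.6]
-23 5 [  5.   17.  -18.9] [ 3.1 10.6 10.9]
-11 2 [ 4.1 16.7 -3.5] [1.7 0.4 7.1]
1 2 [  1.5 -13.7  11.6] [5.8 7.4 1.4]
13 13 [  6.2 -10.3  18.7] [18.1 19.3 11.9]
25 6 [13.  -2.  27.4] [ 7.3 17.6  4.2]
37 1 [  8.  -10.8  42.4] [0. 0. 0.]
49 4 [ 11.6 -12.7  58.5] [7.1 4.5 4.3]
61 16 [15.5 -8.1 65.9] [28.6 11.6  9.1]
73 25 [16.9 -9.6 80. ] [23.7 34.1 11.4]
85 11 [ 18.2 -12.7  91.6] [ 7.8 33.6 10.1]
up closed [538.  -28.8 228.3] 133
13 11 [ 7.2 -7.2 21.1] [14.3 21.1  6.9]
25 26 [13.5 -2.1 30. ] [15.1 21.  10.9]
37 4 [11.6 -6.9 41.9] [21.2 17.3  9.6]
49 1 [14.1 -8.7 59.4] [0. 0. 0.]
61 10 [15.3 -7.5 66.3] [22.6 23.7  7.1]
73 29 [17.4 -9.4 80.3] [25.  32.  10.8]
85 13 [18.8 -9.5 89.8] [10.4 33.7 10.4]
up open [538.6 -28.9 230. ] 71
25 5 [48.6 -8.6 32.5] [91.3 25.6  6.7]
37 3 [48.9 -8.8 42.8] [ 1.4 20.8  8. ]
61 1 [ 49.4 -11.8  70. ] [0. 0. 0.]
73 2 [49.2 -9.8 81.9] [0.8 0.  2.5]
85 16 [ 41.9 -10.6  92. ] [22.1 10.3 10.8]
5.5
```

The jaws' real tips are about 17 mm behind the reported TCP instead of 19 mm ahead, an offset of about 36 mm. I'll calibrate it in the tool frame at two attitudes in free space.

```bash
python3 - <<'E'
from h import *
bot.move_gripper(0)
bg=np.load("scene.npz")["depth"]; bt=np.load("top.npz")["depth"]
for tag,po,q in (("down",[500,130,170],tool(CY,np.pi/2)),("p45",[500,130,170],tool(CY,np.pi/4)),("p45b",[500,130,170],tool(BY-.5,np.pi/4))):
    bot.move_to(po,q); bot.dwell(.2); s=bot.read_state(); e,rq=s["ee_pos"],rot(s["tool_rot"])
    for n,b in (("scene",bg),("top",bt)):
        c=bot.read_camera(n); P=cloud(c); m=(abs(c["depth"]-b)>15)&(c["depth"]>0)
        L=rq.inv().apply(P[m]-e); L=L[(abs(L[:,:2])<80).all(1)&(L[:,2]>-75)&(L[:,2]<40)]
        print(tag,n,e.round(1),len(L),"zmax",np.sort(L[:,2])[-6:].round(1))
        for lo in range(-65,25,15):
            k=L[(L[:,2]>=lo)&(L[:,2]<lo+15)]
            if len(k)>4: print("  ",lo,len(k),"x",np.percentile(k[:,0],[3,50,97]).round(1),"y",np.percentile(k[:,1],[3,50,97]).round(1))
print(bot.read_state()["clock"])
E
```

```text
down scene [500.6 129.  170.4] 113 zmax [-18.8 -17.5 -17.5 -17.3 -13.6 -11. ]
   -65 31 x [-14.1 -11.6   3.8] y [-20.8  11.7  31.3]
   -50 16 x [-11.3  -9.8   2.4] y [-3.2  8.3 17.5]
   -35 30 x [-11.2  -6.2   6.1] y [-1.1 14.  17. ]
   -20 9 x [-10.8  -8.1   9.7] y [-4.3  8.6 14. ]
down top [500.6 129.  170.4] 0 zmax []
p45 scene [500.3 129.  170.6] 338 zmax [-15.3 -14.3 -13.6 -13.5 -13.  -12.2]
   -65 90 x [-13.7 -10.7   5.6] y [-23.    7.5  35.2]
   -50 65 x [-12.1  -7.2   7.2] y [-10.5   9.4  16.9]
   -35 61 x [-12.6  -8.    5.3] y [-9.8  9.4 17.8]
   -20 17 x [-12.1  -7.5   6.1] y [-3.   8.1 12. ]
p45 top [500.3 129.  170.6] 402 zmax [-15.1 -14.6 -14.4 -13.6 -13.5 -13.4]
   -65 103 x [-14.1  -9.8   6.5] y [-27.1   4.3  29.6]
   -50 65 x [-12.8  -7.2   3.8] y [-11.4  -1.2  15.2]
   -35 65 x [-13.2  -8.5   3.4] y [-11.6  -0.2  14.9]
   -20 17 x [-13.4  -9.6  -5.4] y [-6.   0.2 11.1]
p45b scene [499.7 130.  170.1] 281 zmax [-15.1 -14.8 -14.7 -14.4 -13.1 -12.9]
   -65 69 x [-13.4 -10.2   4.6] y [-24.4   7.1  34.4]
   -50 56 x [-11.8  -6.6   6.6] y [-6.5 10.  17.5]
   -35 53 x [-12.1  -6.8   7.2] y [-7.9 10.3 17.8]
   -20 16 x [-10.7  -7.6   9.5] y [-4.6  8.  12.8]
p45b top [499.7 130.  170.1] 391 zmax [-16.2 -15.7 -15.3 -14.4 -13.9 -13.1]
   -65 107 x [-13.4  -9.3   6.1] y [-27.    3.4  31.5]
   -50 66 x [-12.6  -7.7  -2. ] y [-11.    2.2  14.8]
   -35 63 x [-13.3  -9.    5.1] y [-11.1  -0.6  14.6]
   -20 14 x [-11.6  -9.8  -6.6] y [-3.8  2.4 11.5]
8.8667
```

Tips are at tool z ≈ -13 in every attitude (nominal +19), while x and y are about 0. So the real grasp point sits about 32 mm behind the reported TCP along the tool axis. I'll build that correction in and retry.

```bash
cat >> h.py <<'E'
OFF=32.
def fix(p,q): return [float(v) for v in np.array(p)+OFF*rot(q).apply([0,0,1])], q
def go(pq,speed=150,**k): return bot.servo_line(*fix(*pq),speed=speed,**k)
def jump(pq): bot.move_to(*fix(*pq))
E
python3 - <<'E'
from h import *
pr=lambda q:None if q is None else np.round(q,2)
for pq in [tabpose(1.05,1),tabpose(1.05,1,110),bpose(27),bpose(27,110)]+[(cad(x,0,z),tool(CY,np.pi/4)) for x,z in ((-250,130),(-37,47))]: print(pr(bot.ik(*fix(*pq))))
bot.move_gripper(85)
jump(tabpose(0,1,90)); hit=go(tabpose(0,1),until_force=12); print("hit",hit)
if not hit:
    bot.move_gripper(0,40); s=bot.read_state(); print(s["grip_width"],s["grip_force"],s["ft_force"],s["ee_pos"])
    if 9<s["grip_width"]<15:
        for th in np.arange(.15,1.06,.15): go(tabpose(th,1),speed=90)
        s=bot.read_state(); print(s["grip_width"],s["ft_force"],s["ee_pos"],s["clock"])
c=bot.read_camera("scene"); cv2.imwrite("pics/open2.png",c["image"][60:300,150:420].repeat(2,0).repeat(2,1))
E
```

```text
[ 0.39  0.81  1.57 -0.97  1.42  0.86]
[ 0.53  0.78  1.44 -0.87  1.6   0.8 ]
[ 0.78  0.84  1.42 -0.68  1.38  0.82]
[ 0.88  0.81  1.26 -0.62  1.59  0.77]
[ 0.42  0.61  1.55 -0.73  1.4   0.67]
[ 0.05  0.65  1.73 -0.96  1.04  0.64]
hit False
11.164812742935936 41.33220434188843 [-16.3607941    2.1163342   10.93118035] [537.05332871 -28.72232829 108.17396321]
11.20323884591829 [-13.98895489   2.35056085   3.19972745] [534.5770238   33.05192855  34.27739885] 14.1167
```

View pics/open2.png

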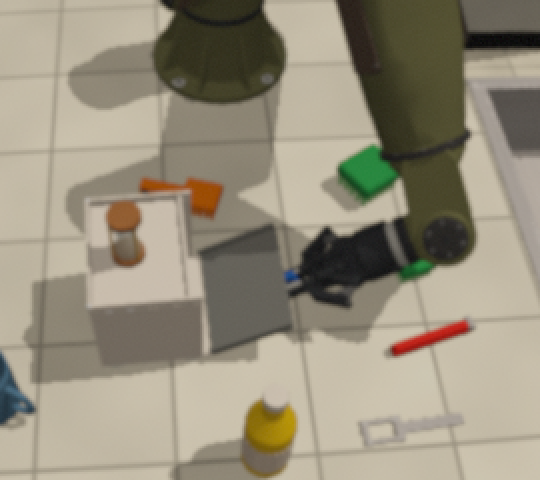

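The picture shows the front wide open, with the tab held at (292,277) and the timer standing. Next: release, and grasp the brush.

```bash
sed -i 's/CC=np.array(\[542.6,-133.8\])/CC=np.array([541.,-133.8])/' h.py; python3 - <<'E'
from h import *
bot.move_gripper(85); print(bot.read_state()["ft_force"].round(1))
p,q=tabpose(1.05,1,70); go((p,q)); p[2]+=70; go((p,q),200)
jump(bpose(28,120)); hit=go(bpose(28),120,until_force=8); print("hit",hit)
bot.move_gripper(0,30); s=bot.read_state(); print(s["grip_width"],s["grip_force"],s["ft_force"].round(1),s["ee_pos"].round(1))
if s["grip_width"]>15:
    p,q=bpose(28); p[2]+=120; go((p,q),150); s=bot.read_state(); print(s["grip_width"],s["ee_pos"].round(1),s["clock"])
    c=bot.read_camera("top"); P=cloud(c); hsv=cv2.cvtColor(c["image"],cv2.COLOR_BGR2HSV)
    m=(cv2.inRange(hsv,(50,100,30),(75,255,255))>0)&(P[...,0]>400); Q=P[m]
    L=rot(q).inv().apply(Q-np.array(p)); B=np.c_[(Q-p)[:,:2]@BD,(Q-p)[:,:2]@[-BD[1],BD[0]],Q[:,2]-p[2]]
    print("brush frame rel grasp",len(Q),np.percentile(B,[1,50,99],axis=0).round(1).tolist())
    print("top-plane", np.polyfit(B[B[:,0]>45][:,0],B[B[:,0]>45][:,2],1), np.polyfit(B[:,0],B[:,1],1))
    a,b=[int(v.mean()) for v in np.nonzero(m)]
    cv2.imwrite("pics/held.png",cv2.resize(c["image"][a-60:a+60,max(b-80,0):b+80],None,fx=4,fy=4))
E
```

```text
[ 0.5 -0.4  0. ]
hit False
21.162120842737764 32.040082812309265 [-0.7  1.3  2.4] [474.7 296.9   5.5]
21.60133362695815 [474.3 296.5 124.3] 19.8083
brush frame rel grasp 701 [[-23.0, -26.7, -5.2], [57.4, -0.6, 2.7], [98.3, 23.1, 8.7]]
top-plane [-0.01942951  5.21967242] [-0.04149956  0.95262267]
```

View pics/held.png

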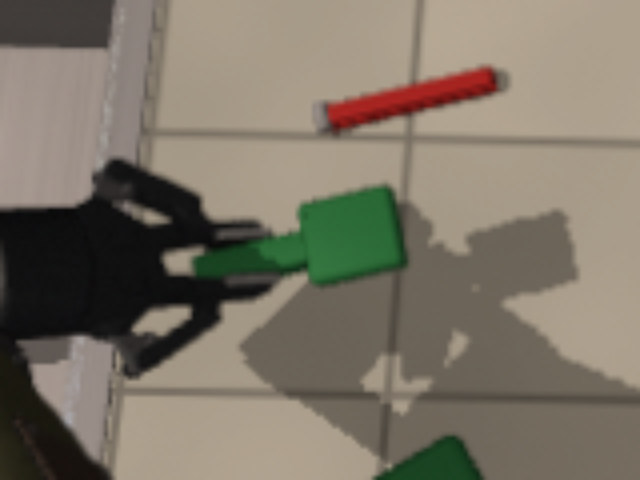

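The brush is held level (slope about 1°, yaw -2.4°), with its head end about 100 mm ahead of the grasp, as expected. Now I'll insert it.

```bash
python3 - <<'E'
from h import *
q=tool(CY,np.pi/4)
go((cad(-270,0,145),q),180)
hit=False
for x,z in ((-135,113),(-72,78),(-37,53)):
    hit=go((cad(x,0,z),q),120,until_force=10); s=bot.read_state(); print(x,hit,s["ft_force"].round(1),s["ee_pos"].round(1))
    if hit: break
if not hit:
    print("floor",go((cad(-37,0,43),q),30,until_force=3)); s=bot.read_state(); print(s["ft_force"].round(1),s["ee_pos"].round(1),np.round(fix(cad(-37,0,46),q)[0],1),s["clock"])
c=bot.read_camera("scene"); cv2.imwrite("pics/in.png",c["image"][60:300,150:420].repeat(2,0).repeat(2,1))
E
```

```text
-135 False [0.5 0.6 0.2] [536.8 -21.   90.5]
-72 False [ 0.4  0.4 -0.6] [539.3 -84.2  55.6]
-37 False [ 0.4  0.6 -0. ] [ 540.5 -119.4   30.4]
floor True
[-0.1 -0.4  1.1] [ 540.9 -119.    22.9] [ 540.4 -119.4   23.4] 23.9583
```

View pics/in.png

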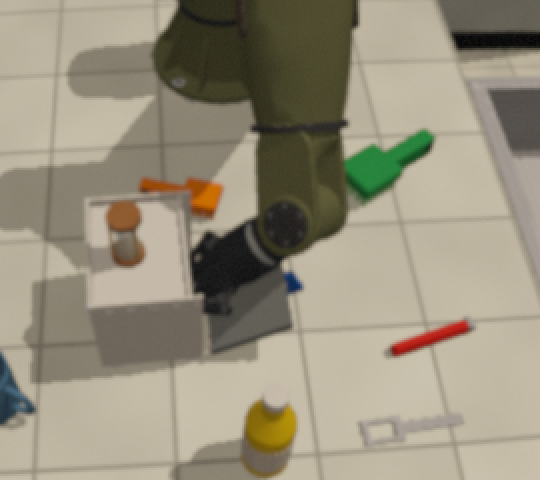

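The brush met the floor at exactly the expected height (22.9 vs 23.4). Now I'll release, retreat, and check that the tail is behind the hinge.

```bash
python3 - <<'E'
from h import *
q=tool(CY,np.pi/4)
bot.move_gripper(60); bot.dwell(.4)
go((cad(-37-130,0,46+130),q),120); go((cad(-260,0,200),q),200)
c0=None
for n in ("scene","top"):
    c=bot.read_camera(n); P=cloud(c); hsv=cv2.cvtColor(c["image"],cv2.COLOR_BGR2HSV)
    x=(P[...,:2]-CC)@CX; y=(P[...,:2]-CC)@CYY; 
    m=(cv2.inRange(hsv,(45,80,15),(80,255,255))>0)&(abs(y)<85)&(x>-200)&(x<80)
    if m.sum()>2: print(n,m.sum(),"x",np.percentile(x[m],[2,50,98]).round(1),"y",np.percentile(y[m],[2,50,98]).round(1),"z",np.percentile(P[m][:,2],[2,50,98]).round(1))
    g=(abs(y)<70)&(x>-175)&(x<-90)&(P[...,2]<110)&(P[...,2]>20)&(hsv[...,1]<90)
    if g.sum()>30: k=np.polyfit(x[g],P[g][:,2],1); print("panel angle",np.pi/2-np.arctan(-k[0]),g.sum())
print(bot.read_state()["clock"],bot.read_state()["ft_force"])
E
```

```text
scene 8 x [-66.1 -62.1 -57.6] y [-4.1  0.1  3.3] z [46.  49.2 50.7]
panel angle 1.0967084033757317 1352
top 67 x [-67.7 -56.7 -45.6] y [-8.7  0.   9. ] z [30.4 46.9 51.4]
panel angle 1.0970493221463982 1558
27.2833 [ 0.25689837  0.14966033 -0.10966691]
```

The brush lies in the bay with its tail at x ≈ -66 and top z ≈ 48; the panel is at 1.10 rad. Now I'll close the front by the tab.

```bash
python3 - <<'E'
from h import *
bot.move_gripper(85)
jump(tabpose(1.06,1,90)); hit=go(tabpose(1.06,1),100,until_force=10); print("hit",hit)
if not hit:
    bot.move_gripper(0,40); s=bot.read_state(); print(s["grip_width"],s["ft_force"].round(1))
    if 9<s["grip_width"]<15:
        for th in np.arange(.9,0.1,-.15): go(tabpose(th,1),90)
        go(tabpose(0.03,1),60); print(bot.read_state()["ft_force"].round(1))
        print("press",go(tabpose(-0.06,1),25,until_force=10)); s=bot.read_state(); print(s["ft_force"].round(1),s["ee_pos"].round(1),np.round(fix(*tabpose(0,1))[0],1))
        bot.dwell(.3); bot.move_gripper(85); print(bot.read_state()["ft_force"].round(1))
        p,q=tabpose(0,1,110); go((p,q)); bot.move_to([400,200,300],tool(CY,np.pi/2))
        for n in ("scene","top"):
            c=bot.read_camera(n); P=cloud(c); hsv=cv2.cvtColor(c["image"],cv2.COLOR_BGR2HSV)
            x=(P[...,:2]-CC)@CX; y=(P[...,:2]-CC)@CYY
            m=(cv2.inRange(hsv,(105,140,50),(125,255,255))>0)&(abs(y)<60)&(x<-60)&(x>-140); print(n,"tab y-world",np.percentile(P[m],[2,50,98],axis=0).round(1).tolist())
            m=(cv2.inRange(hsv,(6,150,60),(16,255,255))>0)&(abs(y)<60)&(P[...,2]>232); print("timer",P[m].mean(0).round(1))
            if n=="scene": cv2.imwrite("pics/shut.png",c["image"][60:300,150:420].repeat(2,0).repeat(2,1))
print(bot.read_state()["clock"])
E
```

```text
hit False
11.417685980016198 [-2.8  3.2  0.4]
[-1.3  0.3 -1.9]
press True
[0.5 6.8 3.3] [536.8 -31.8 108.6] [537.  -28.9 108. ]
[ 0.  -0.1  0.2]
scene tab y-world [[536.9, -54.4, 119.8], [543.3, -36.1, 141.7], [545.9, -19.0, 155.0]]
timer [ 548.5 -160.2  241.2]
top tab y-world [[532.6, -56.0, 119.8], [534.8, -35.6, 149.2], [540.8, -15.3, 154.2]]
timer [ 544.1 -159.4  239.9]
35.5
```

View pics/shut.png

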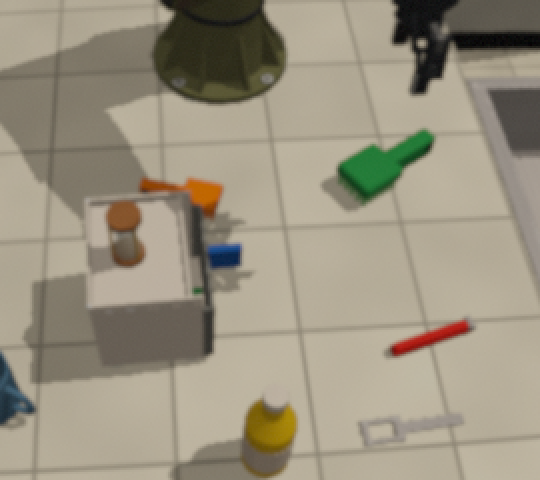

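The picture shows the front shut with the tab at (225,256), about 5 mm further in than at the start and against its stop. A sliver of the brush's green shows inside at (198,290), the timer is upright and the arm is clear. Handing in.

```bash
python3 -c "
from rig import bot
print(bot.finish_job())"
```

```text
the job is handed in; nothing more can be done
None
```

The job is handed in: the small green brush lies flat in the bay head first, the front is shut against its stop, and the timer still stands; the only hitch was a missed first grip on the tab (the jaws sat about 32 mm behind the reported TCP, since corrected), and the verdict was not shown.

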